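# Press a tuner bushing home with the lever press

## Task

One tuner bushing, the middle one of the five on the guitar headstock, still stands proud. Slide the headstock along the press bed until that bushing is centred under the ram, then pull the sprung lever down until the bushing is pressed flush with the wood. Ease the lever slowly back up to its rest, never letting it fly up, and leave the headstock lying there in the bed and the tools and jars around it where they are.

Things in the scene. Friction and masses are not known exactly. Their poses are not given: they have to be found in the camera images.
- press: Bench lever press, fixed. Origin on the bench surface straight below the ram axis; x points from its lever side to its column (away from the robot at yaw 0), y along the bed, z up. Grey head above the bed: x -30 to +120 mm, y -28 to +28 mm, 145 to 225 mm above the bench; column 50 x 56 mm centred at x +95 mm.
- bed_top (a point): Centre of the top face of the press's steel bed, 20 mm above the bench, straight below the ram. The bed is 90 mm wide (press x) and 440 mm long (press y); a 10 mm thick guide lip, 8 mm high above the bed, runs along each long edge, leaving a 63 mm wide channel open at both ends (no end stop).
- ram_pad (a point): Centre of the underside of the ram's round steel foot, 32 mm in diameter; 68 mm above the bench at rest (headstock and proud bushing pass beneath it), going down 33 mm per rad of lever.
- lever (a joint): Lever angle, rad: 0 at its raised rest, growing as the handle is pulled down, stop at 0.85. A spring returns it: let go when down it flies up, but within 0.1 rad of rest it settles gently by itself. The foot meets the bushing at 0.36 to 0.5; the bushing is flush at about 0.68. Downward force at the handle: about 2 N at first, 6 N before the foot meets the bushing, 14 N at flush.
- lever_grip (a point): Centre of the lever's black cross handle, a round bar 24 mm in diameter, 115 mm long, level along the press's y (y -60 to +55 mm; this point at y -2 mm). A 12 mm rod at y +45 mm joins it to the hinge; the rest is free all round. At rest it is 259 mm above the bench, on the hinge's -x side; it swings on a 170 mm radius about the hinge from 0.45 rad above level to below level.
- lever_hinge (a point): Point on the lever's hinge axis, which is level and runs along the press's y; 30 mm behind (+x of) the ram axis, 185 mm above the bench.
- headstock: Dark wooden guitar headstock, a loose slab 60 mm wide (x), 200 mm long (y), 24 mm thick, 0.3 kg, lying lengthwise in the bed channel, shifted towards the press's -y end. Origin at the centre of its underside. Slides easily when pushed on its end face, which stands 16 mm above the lips. Five steel bushings in a row along its middle, 36 mm apart.
- bushing (a joint): How far the middle bushing has been pressed in, m: 0 stands 9 mm proud of the wood, 0.009 is flush (only its 1.5 mm flange above the wood). It starts at 0 to 0.003, takes about 30 N at the ram to move, and stays where it is left.
- bushing_top (a point): Centre of the top of the middle bushing, a steel flanged tube with an 18 mm flange, at the middle of the headstock.
- screwdriver: Bystander: 200 mm screwdriver lying in front of the press, towards its +y end. Origin at its middle.
- glue: Bystander: white glue bottle, 52 mm across, 130 mm tall, upright 115 to 140 mm behind (+x of) the bed's middle line near its -y end. Origin at the centre of its base.
- jar: Bystander: amber jar, 68 mm across, 85 mm tall, upright behind the bed's +y end. Origin at the centre of its base.
- sanding_block: Bystander: cork sanding block, 70 x 110 x 28 mm, in front of the bed's -y end. Origin at the centre of its underside.
- mallet: Bystander: 260 mm hammer lying on the left of the bench.
- spanner: Bystander: 190 mm spanner lying on the right of the bench.
- tape: Bystander: roll of tape, 100 mm across, 25 mm high, flat on the right of the bench.
Mind the look-alikes: they are no part of the job. What is shaped like the headstock but purple or yellow is not meant.

How it is judged (in metres and radians):
On the way, in this order (a step that is already met when the one before it is completed fails the run):
1. the proud bushing is under the ram (within 12 mm along the bed), the lever still up and the bushing not yet pressed in (y of bushing_top in the frame of press between -0.012 and 0.012 m and z of headstock in the frame of press between 0.015 and 0.025 m and value of joint lever below 0.2 rad and value of joint bushing below 0.005 m), for 0.2 s.
2. the lever has been pulled down and the bushing pressed in to within 1.5 mm of flush (value of joint lever above 0.55 rad and value of joint bushing above 0.0075 m), for 0.1 s.
At the end, for the whole second after the job is handed in: The bushing is pressed in to within 1.5 mm of flush, the lever is back at rest (under 0.06 rad), and the headstock lies still and flat on the press bed with the bushing within 12 mm of the ram axis along the bed (y of bushing_top in the frame of press between -0.012 and 0.012 m and z of headstock in the frame of press between 0.015 and 0.025 m and value of joint lever below 0.06 rad and value of joint bushing above 0.0075 m and linear speed of headstock below 0.01 m/s and angle between headstock's own z axis and vertical below 0.05 rad); the robot touches nothing.
It fails at once if the lever flies up (returns faster than 1.2 rad/s) (velocity of joint lever below -1.2 rad/s).
It fails at once if a bystander is moved by more than 30 mm (distance of any of screwdriver, glue, jar, sanding_block, mallet, spanner, tape from where it was at the start of the episode above 0.03 m).
It also fails if it takes over 59 s, if anything falls off the work surface, if the arm or the gripper's body presses on something with over 40 N, if the wrist force passes 120 N, or if a joint passes its speed limit or range.

## Robot

A 6-joint arm with a two-finger parallel gripper is mounted at the origin on the work surface. World frame = base frame: x ahead of the robot, y to its left, z up, the work surface at z = 0. Lengths are in m, angles in degrees, forces in N, time in s.
With the tool pointing down it reaches from about 0.275 to 0.825 m from the base axis. Payload 5.2 kg.
Tool frame: the origin (TCP) lies at the very end of the fingers, on their centre line; the grasp point (between the pads) lies bot.hold_point_z behind it (bot.hold_point_z is the distance from the TCP to the grasp point, in m); z points along the fingers, y is the direction in which the jaws open and shut (so a half turn about z gives the same grasp; the last joint's range is limited). The gripper opens to 93 mm and grips with 3 to 60 N. Pads are 15 mm wide; open, the fingers measure 128 mm over their backs; the gripper's body (75 mm by 188 mm) begins 65 mm behind the grasp point.
Start: joints at [64.011, 14.817, 87.949, -0, 77.235, -11.62], TCP at [0.136, 0.533, 0.219] pointing down, gripper open.
Joint ranges: [-179.93, 179.93], [-52.35, 119.4], [10.71, 147.94], [-69.91, 249.91], [12.55, 155.21], [-178.61, 178.61]. Speed limits (degrees/s): [147.25, 147.25, 180, 180, 180, 180].

## Interface

Orientations are given as a 3x3 rotation matrix whose columns are the frame's x, y, z axes.
In Python, from rig import bot gives the robot as it stands.
- The arm moves only by the tool servo_tool, never from a script. Its argument "motion" is a list of rows, each a list of 3 entries, a list of its own where there are three numbers: the shift along the tool's x, y, z in m, then the turn about the tool's z in degrees, then the opening, from 0 (shut) to 1 (fully open). A call has 1 to 20 rows; each row shifts and turns the pose as measured when the row begins, along the tool's axes as they then stand; what a row does not reach is not made up. A row lasts 1/8 s, in which the tool goes at most 62.5 mm and 10.7 degrees, less where a joint would pass 70% of its speed; a pose out of reach is approached as far as the arm can. A call is refused whole if a number of a shift passes 0.0625 or a number of a turn 10.7, either way. A call with a gripper value outside its range is refused whole. The fingers move at their own pace and stop on an object; "grip_force" is the grip in N (left out, the last holds). Time passes only in rows, so rows that do not move let the fingers close. It gives the time, the measured TCP pose, the force and the opening at its end, in the units of the state.
- bot.sense(): the state, without advancing time (a new reading comes with each control period).
- bot.read_camera(name): name is "scene" or "top" or "wrist"; returns the picture (480x640x3 uint8, red, green, blue); there is no depth.
- bot.get_calibration(name): a dict with "mtx" (3x3 intrinsics, pixels), "R" (3x3) and "t" (3): a world point X has camera coordinates R X + t. Camera axes: x right, y down, z forward; pixel columns grow to the right and rows downward; lengths in m; the calibration is good to about 2 mm. A picture is of the moment at which its call begins: read the wrist's pose just before it. get_calibration takes no time and is no camera call; for the wrist camera it gives the pose at the moment of the call.
- bot.hand_in(): hands the job in, once; it reports no verdict.
The state is a dict: "t": time; "joint_pos": joint angles; "qd": joint speeds; "effort": joint torques, N m; "tool_pos": TCP position; "tcp_rot": TCP orientation; "force": force on the tool from outside, world axes, zero at the start; "torque": the same for the moment, N m; "finger_gap": opening from 0.0 (shut) to 1.0 (fully open).
Only numpy, scipy, OpenCV 4.12 (cv2) and the standard library are available. Lean on these libraries where they do the work, as an engineer would, in place of code of your own. Each camera call takes 0.05 s, during which the arm holds its last target.

## Working session

There is one attempt and no reset: what is moved stays moved. The work goes in short steps, Python scripts to look and compute and a tool call to move; the robot and the scene stay as the last step left them, time stands still between calls to the robot, and variables do not carry over. Pictures are saved under pics/ and viewed, and the job is handed in when it is done.

Besides the shell and the picture viewer there is one more tool, called after "Request:" as a command line: name --argument value ..., lists and objects as JSON in quotes. servo_tool: Moves the arm, as the interface text tells. Its arguments: {"type":"object","properties":{"motion":{"type":"array","items":{"type":"array"}},"grip_force":{"type":"number"}},"required":["motion"]}

```bash
mkdir -p pics; ls; python3 - <<'E'
from rig import bot
import cv2
s=bot.sense();print(s['t'],s['tool_pos'],s['tcp_rot'],s['force'],s['finger_gap'],bot.hold_point_z)
for n in("scene","top"):
    im=bot.read_camera(n);cv2.imwrite(f'pics/{n}0.png',im[:,:,::-1])
    c=bot.get_calibration(n);print(n,c)
E
```

```text
pics
0.0 [0.13623114 0.53231963 0.21784356] [[-9.68716119e-01  2.48170318e-01 -7.57642776e-04]
 [ 2.48171238e-01  9.68714900e-01 -1.57453767e-03]
 [ 3.43186331e-04 -1.71330516e-03 -9.99998473e-01]] [-0.65640882 -0.52275783 -0.85730761] 1.0002203086402477 0.0188
scene {'mtx': array([[589.41761221,   0.        , 315.62434129],
       [  0.        , 589.41761221, 238.33926168],
       [  0.        ,   0.        ,   1.        ]]), 'R': array([[-0.72208794,  0.6916432 , -0.01478829],
       [ 0.55558176,  0.56703507, -0.60811195],
       [-0.41221102, -0.44732641, -0.79371353]]), 't': array([ 0.39313591, -0.24560285,  2.01375287])}
top {'mtx': array([[562.73531857,   0.        , 321.89123985],
       [  0.        , 562.73531857, 246.41359268],
       [  0.        ,   0.        ,   1.        ]]), 'R': array([[-1.88950555e-02, -9.99819718e-01, -1.87291245e-03],
       [-9.93352641e-01,  1.89855162e-02, -1.13534494e-01],
       [ 1.13549584e-01, -2.84778040e-04, -9.93532290e-01]]), 't': array([0.04941723, 0.59740286, 1.50350247])}
```

View pics/scene0.png

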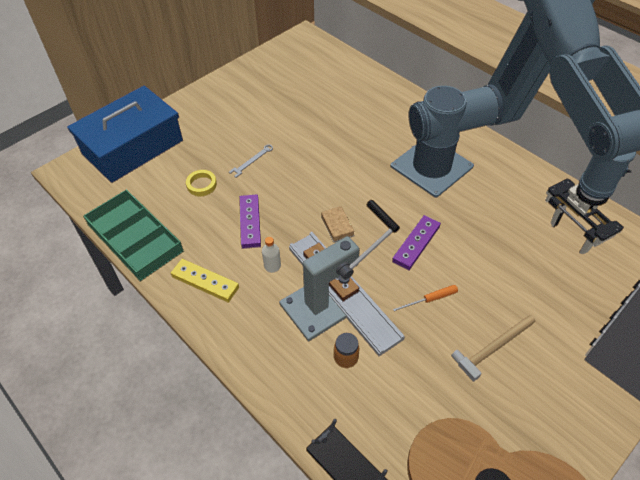

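View pics/top0.png

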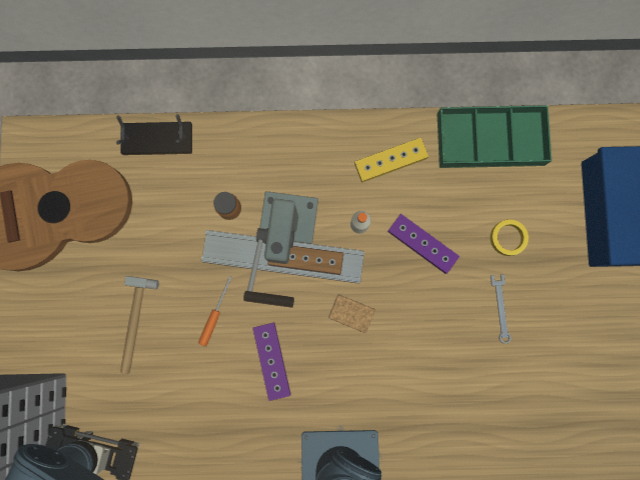

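Candidates in the top view: the dark brown slab in the bed at (315,261), purple ones at (424,243) and (271,361), yellow at (391,160). I choose the brown one in the bed. Next, a close crop.

```bash
python3 - <<'E'
import cv2
im=cv2.imread('pics/top0.png')[180:340,190:390]
cv2.imwrite('pics/top0c.png',cv2.resize(im,None,fx=4,fy=4,interpolation=cv2.INTER_CUBIC)[:600])
im=cv2.imread('pics/scene0.png')[190:370,250:450]
cv2.imwrite('pics/scene0c.png',cv2.resize(im,None,fx=3.3,fy=3.3,interpolation=cv2.INTER_CUBIC))
E
```

```text
(no output)
```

View pics/top0c.png

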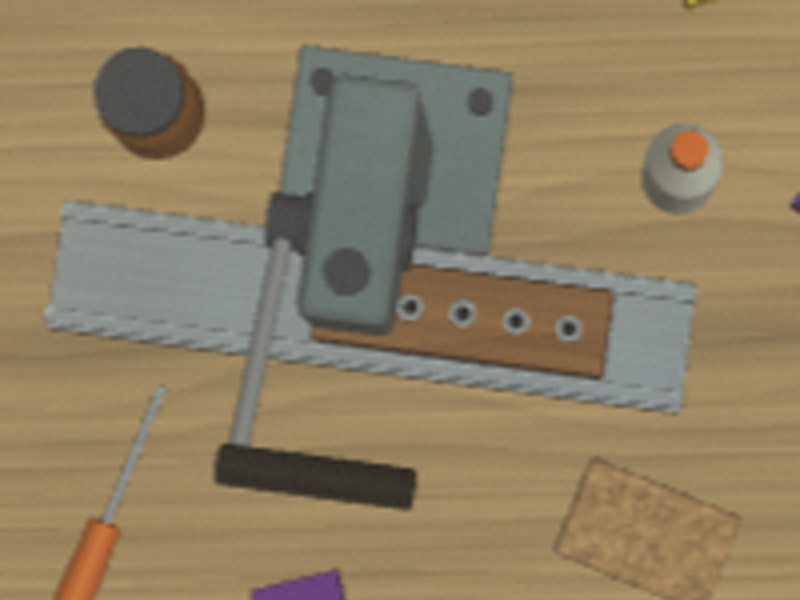

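View pics/scene0c.png

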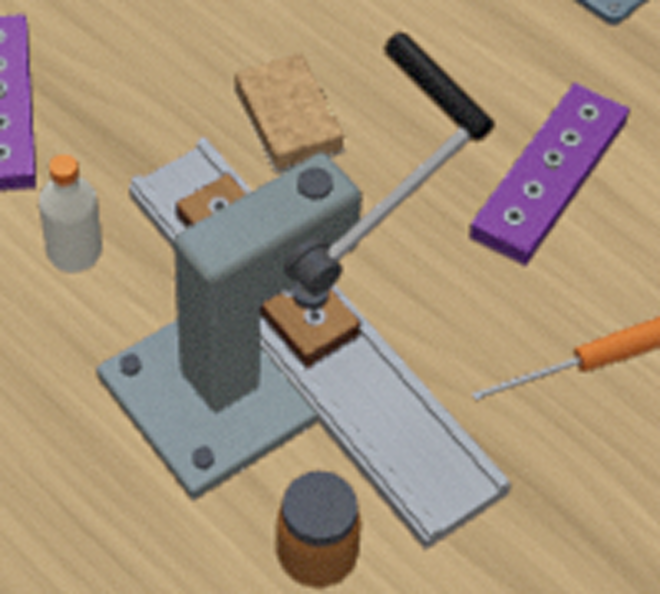

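```bash
cat > h.py <<'E'
import numpy as np,cv2
from rig import bot
def ray(cam,uv,z):
    c=bot.get_calibration(cam);R,t=np.array(c['R']),np.array(c['t']);K=np.array(c['mtx'])
    d=R.T@np.linalg.inv(K)@[uv[0],uv[1],1];o=-R.T@t
    return o+d*(z-o[2])/d[2]
E
python3 - <<'E'
from h import *
f=lambda c,z:ray('top',(190+c[0]/4,180+c[1]/4),z)
L=[f(c,.028) for c in[(66,203),(48,320),(697,285),(682,405)]]
for p in L:print(p.round(4))
print('len',np.linalg.norm(L[0]-L[2]),np.linalg.norm(L[1]-L[3]),np.linalg.norm(L[0]-L[1]),np.linalg.norm(L[2]-L[3]))
c=sum(L)/4
v=(L[0]+L[1]-L[2]-L[3])/2;yaw=np.degrees(np.arctan2(-v[0],v[1]));print('centre',c,'yaw',yaw)
y=np.radians(yaw);R=np.array([[np.cos(y),-np.sin(y)],[np.sin(y),np.cos(y)]])
pr=lambda n,p:print(n,p.round(4),'press',(R.T@(p-c)[:2]).round(4))
for n,q,z in[('end1',(611,290),.044),('end2',(603,378),.044),('b2',(411,307),.05),('bm',(463,313),.053),('b4',(516,320),.046),('b5',(569,328),.046),('hL',(218,468),.262),('hR',(414,490),.262),('headbolt',(346,271),.225),('glue cap',(690,148),.13),('glue base front',(677,213),.0),('jar',(140,90),.085),('sand',(648,530),.028),('headBL',(300,320),.21),('headBR',(390,332),.21)]:pr(n,f(q,z))
E
```

```text
[0.6484 0.3548 0.028 ]
[0.5678 0.3668 0.028 ]
[ 0.5834 -0.0777  0.028 ]
[ 0.5014 -0.0653  0.028 ]
len 0.4374468566599798 0.43714969011133775 0.08149556190586593 0.08287729961122937
centre [0.57524636 0.14466166 0.028     ] yaw -8.638243779087583
end1 [ 0.5794 -0.0182  0.044 ] press [ 0.0286 -0.1604]
end2 [ 0.5198 -0.0114  0.044 ] press [-0.0313 -0.1626]
b2 [0.5698 0.1172 0.05  ] press [-0.0012 -0.0279]
bm [0.5648 0.0821 0.053 ] press [-0.0009 -0.0634]
b4 [0.5601 0.0466 0.046 ] press [-0.0003 -0.0993]
b5 [0.5539 0.0109 0.046 ] press [-0.001  -0.1355]
hL [0.4584 0.2184 0.262 ] press [-0.1266  0.0554]
hR [0.4437 0.1058 0.262 ] press [-0.1242 -0.0582]
headbolt [0.5753 0.1467 0.225 ] press [-0.0003  0.002 ]
glue cap [ 0.6615 -0.0679  0.13  ] press [ 0.1172 -0.1972]
glue base front [ 0.6372 -0.0673  0.    ] press [ 0.0931 -0.2002]
jar [0.7152 0.2941 0.085 ] press [0.1159 0.1688]
sand [ 0.4174 -0.04    0.028 ] press [-0.1283 -0.2063]
headBL [0.5478 0.1759 0.21  ] press [-0.0318  0.0268]
headBR [0.5395 0.1217 0.21  ] press [-0.0319 -0.028 ]
```

The crop confirms it. The brown slab is in the bed, its -y end is at press y ≈ -161 mm, and the middle bushing (third from that end) is at y ≈ -63 mm. The measured press yaw is -8.6°, and its sizes match. First I raise the arm, then turn it so tool x = press +y.

Request:
servo_tool --motion '[[[0, 0, -0.05], 0, 0], [[0, 0, -0.05], 0, 0], [[0, 0, -0.05], 0, 0], [[0, 0, 0], 10.5, 0], [[0, 0, 0], 10.5, 0], [[0, 0, 0], 10.5, 0], [[0, 0, 0], 10.5, 0], [[0, 0, 0], 10.5, 0], [[0, 0, 0], 10.5, 0], [[0, 0, 0], 10.5, 0], [[0, 0, 0], 10.5, 0]]' --grip_force 20

```text
t: 1.48
tool_pos: [0.1353, 0.5304, 0.367]
tcp_rot: [[0.181, 0.984, -0.006], [0.983, -0.181, -0.013], [-0.014, -0.004, -1.0]]
force: [0.1, -0.3, -0.0]
finger_gap: 0.005
```

```bash
cat >> h.py <<'E'
O=np.array([.5752,.1447]);yw=np.radians(-8.6);RP=np.array([[np.cos(yw),-np.sin(yw)],[np.sin(yw),np.cos(yw)]])
def st():
    s=bot.sense();p=np.array(s['tool_pos']);Rm=np.array(s['tcp_rot'])
    print('t',round(s['t'],2),'press',(RP.T@(p[:2]-O)).round(4),'z',p[2].round(4),'yaw err tool',round(np.degrees(np.arctan2(*(RP.T@Rm[:2,1])[::-1])),2),'F',np.round(s['force'],1),'gap',round(s['finger_gap'],2),'q',np.round(s['joint_pos'],0))
    return s
def pressp(p):return RP.T@(np.array(p)[:2]-O)
E
python3 -c "
from h import *
st()"
```

```text
t 1.48 press [-0.4926  0.3156] z 0.367 yaw err tool -1.81 F [ 0.1 -0.3 -0. ] gap 0.0 q [64. 12. 71.  0. 97. 74.]
```

Request:
servo_tool --motion '[[[-0.042, 0.0395, 0], -1.8, 0], [[-0.042, 0.0395, 0], 0, 0], [[-0.042, 0.0395, 0], 0, 0], [[-0.042, 0.0395, 0], 0, 0], [[-0.042, 0.0395, 0], 0, 0], [[-0.042, 0.0395, 0], 0, 0], [[-0.042, 0.0395, 0], 0, 0], [[-0.042, 0.0395, 0], 0, 0], [[-0.042, 0.0395, 0], 0, 0], [[-0.042, 0.0395, 0], 0, 0], [[-0.042, 0.0395, 0], 0, 0], [[-0.042, 0.0395, 0], 0, 0], [[0, 0, 0], 0, 0]]'

```text
t: 3.1
tool_pos: [0.5357, -0.0586, 0.365]
tcp_rot: [[0.149, 0.989, -0.014], [0.989, -0.149, -0.015], [-0.017, -0.012, -1.0]]
force: [-0.5, 0.4, -1.2]
finger_gap: 0.005
```

```bash
python3 -c "
from h import *
st()
im=bot.read_camera('wrist');cv2.imwrite('pics/w1.png',im[:,:,::-1])"
```

```text
t 3.1 press [-0.0087 -0.2069] z 0.365 yaw err tool 0.01 F [-0.5  0.4 -1.2] gap 0.0 q [-17.  11.  73.  -1.  97.  -9.]
```

View pics/w1.png

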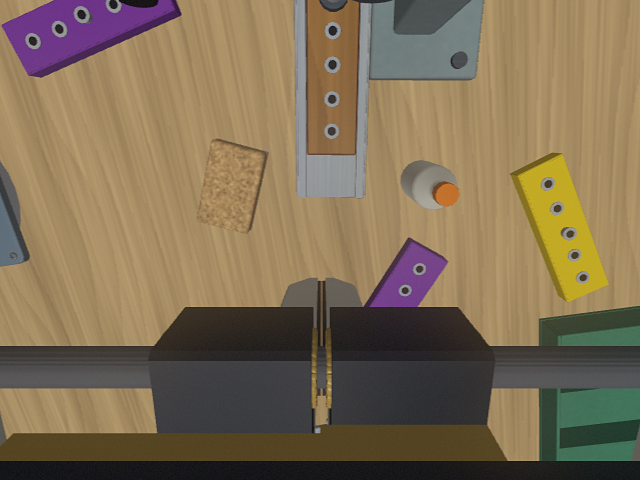

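```bash
python3 -c "
from h import *
for n,q,z in [('end',(331,154),.044),('bm',(332,65),.052),('b5',(332,131),.0455),('glue cap',(447,194),.13),('gluebase',(415,178),.0),('block',(232,186),.028)]:print(n,pressp(ray('wrist',q,z)).round(4))
"
```

```text
end [-0.0004 -0.1598]
bm [-0.0002 -0.0614]
b5 [ 0.0005 -0.1329]
glue cap [ 0.1173 -0.1944]
gluebase [ 0.113  -0.1936]
block [-0.1269 -0.2013]
```

```bash
python3 -c "
from h import *
c=bot.get_calibration('wrist');R=np.array(c['R']);o=-R.T@c['t'];s=bot.sense();Rt=np.array(s['tcp_rot'])
print('cam in tool',Rt.T@(o-s['tool_pos']),'optic axis',Rt.T@R[2])
"
```

```text
cam in tool [ 0.07167995  0.00168256 -0.16493004] optic axis [-2.55311702e-01 -8.01376188e-04  9.66858466e-01]
```

The wrist camera sticks out 72 mm towards tool +x and would foul the press head. I turn the tool about 168° so it trails on the -y side; joint 6 stays within range.

Request:
servo_tool --motion '[[[0, 0, 0], 10.5, 0], [[0, 0, 0], 10.5, 0], [[0, 0, 0], 10.5, 0], [[0, 0, 0], 10.5, 0], [[0, 0, 0], 10.5, 0], [[0, 0, 0], 10.5, 0], [[0, 0, 0], 10.5, 0], [[0, 0, 0], 10.5, 0], [[0, 0, 0], 10.5, 0], [[0, 0, 0], 10.5, 0], [[0, 0, 0], 10.5, 0], [[0, 0, 0], 10.5, 0], [[0, 0, 0], 10.5, 0], [[0, 0, 0], 10.5, 0], [[0, 0, 0], 10.5, 0], [[0, 0, 0], 10.5, 0], [[0, 0, 0], 0, 0]]'

```text
t: 5.28
tool_pos: [0.5189, -0.0277, 0.3705]
tcp_rot: [[-0.003, -1.0, -0.015], [-1.0, 0.003, -0.006], [0.006, 0.015, -1.0]]
force: [0.7, 0.4, -0.6]
finger_gap: 0.005
```

```bash
cat >> h.py <<'E'
def go(px,py,z):
    s=bot.sense();Rm=np.array(s['tcp_rot']);d=np.r_[RP@[px,py]+O,z]-s['tool_pos']
    print('tool shift',(Rm.T@d).round(4))
E
python3 -c "
from h import *
st();go(-.022,-.192,.1);go(-.022,-.192,.036)"
```

```text
t 5.28 press [-0.0299 -0.1789] z 0.3705 yaw err tool -171.59 F [ 0.7  0.4 -0.6] gap 0.01 q [-15.   9.  75.  -1.  97. 165.]
tool shift [ 0.0124 -0.0098  0.2705]
tool shift [ 0.0121 -0.0108  0.3345]
```

Request:
servo_tool --motion '[[[0.003, -0.0025, 0.045], -3.0, 0], [[0.003, -0.0025, 0.045], 0, 0], [[0.003, -0.0025, 0.045], 0, 0], [[0.003, -0.0025, 0.045], 0, 0], [[0, 0, 0.045], 0, 0], [[0, 0, 0.045], 0, 0], [[0, 0, 0], 0, 0]]'

```text
t: 6.15
tool_pos: [0.5247, -0.0348, 0.0969]
tcp_rot: [[0.089, -0.996, -0.008], [-0.996, -0.089, -0.006], [0.005, 0.008, -1.0]]
force: [-0.8, 0.2, -0.9]
finger_gap: 0.002
```

```bash
python3 -c "
from h import *
st();go(-.022,-.185,.036)"
```

```text
t 6.15 press [-0.0231 -0.185 ] z 0.0969 yaw err tool -166.28 F [-0.8  0.2 -0.9] gap 0.0 q [-16.  19. 100.  -1.  61. 160.]
tool shift [-0.0001 -0.0016  0.0609]
```

Request:
servo_tool --motion '[[[0, 0, 0.03], 0, 0], [[0, 0, 0.022], 0, 0], [[0, 0, 0.01], 0, 0], [[0, 0, 0], 0, 0]]'

```text
t: 6.65
tool_pos: [0.5298, -0.0348, 0.0416]
tcp_rot: [[0.1, -0.995, 0.004], [-0.995, -0.1, -0.009], [0.009, -0.003, -1.0]]
force: [0.1, -0.3, 0.3]
finger_gap: 0.007
```

```bash
python3 -c "
from h import *
st();go(-.022,-.121,.035)
im=bot.read_camera('top');cv2.imwrite('pics/t2.png',cv2.resize(im[160:340,190:400,::-1],None,fx=3.3,fy=3.3))
im=bot.read_camera('scene');cv2.imwrite('pics/s2.png',cv2.resize(im[150:370,230:450,::-1],None,fx=2.7,fy=2.7))"
```

```text
t 6.65 press [-0.018  -0.1843] z 0.0416 yaw err tool -165.68 F [ 0.1 -0.3  0.3] gap 0.01 q [-15.  23. 103.  -1.  53. 159.]
tool shift [-0.0624 -0.0118  0.0061]
```

View pics/t2.png

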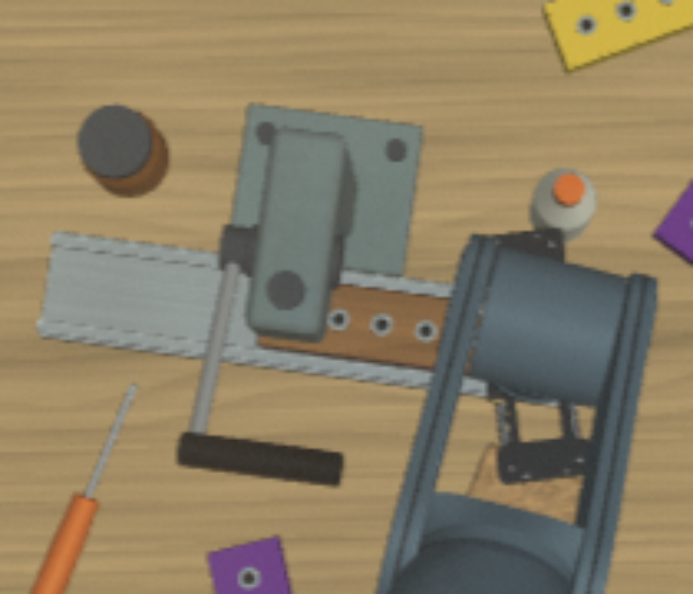

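View pics/s2.png

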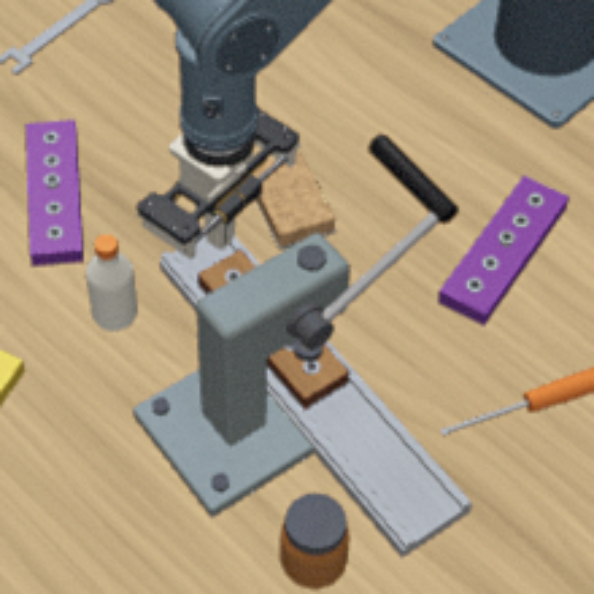

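The gripper is behind the headstock's -y end, clear of the glue and the handle. I push along +y slowly and look before the last part.

Request:
servo_tool --motion '[[[-0.0068, -0.002, 0.006], 0, 0], [[-0.0068, -0.0018, 0.001], 0, 0], [[-0.0068, -0.0018, 0], 0, 0], [[-0.0068, -0.0018, 0], 0, 0], [[-0.0068, -0.0018, 0], 0, 0], [[-0.0068, -0.0018, 0], 0, 0], [[0, 0, 0], 0, 0]]'

```text
t: 7.62
tool_pos: [0.5391, 0.009, 0.0364]
tcp_rot: [[0.1, -0.995, 0.009], [-0.995, -0.101, -0.011], [0.012, -0.007, -1.0]]
force: [-1.1, -0.5, 0.5]
finger_gap: 0.003
```

```bash
python3 -c "
from h import *
st();go(-.018,-.115,.035)"
```

```text
t 7.62 press [-0.0154 -0.1396] z 0.0364 yaw err tool -165.63 F [-1.1 -0.5  0.5] gap 0.0 q [-11.  24. 103.  -1.  52. 164.]
tool shift [-0.0245 -0.0036  0.0011]
```

Request:
servo_tool --motion '[[[-0.0058, -0.0012, 0.001], 0, 0], [[-0.0058, -0.0012, 0], 0, 0], [[-0.0058, -0.0012, 0], 0, 0], [[0, 0, 0], 0, 0]]'

```text
t: 8.12
tool_pos: [0.5422, 0.0263, 0.0362]
tcp_rot: [[0.1, -0.995, 0.011], [-0.995, -0.1, -0.013], [0.014, -0.01, -1.0]]
force: [-1.7, -1.7, 2.6]
finger_gap: 0.004
```

```bash
python3 -c "
from h import *
st();go(-.018,-.111,.035)
im=bot.read_camera('top');cv2.imwrite('pics/t3.png',cv2.resize(im[160:340,190:400,::-1],None,fx=3.3,fy=3.3))
im=bot.read_camera('scene');cv2.imwrite('pics/s3.png',cv2.resize(im[190:360,260:430,::-1],None,fx=3.5,fy=3.5,interpolation=cv2.INTER_CUBIC))"
```

```text
t 8.12 press [-0.0149 -0.122 ] z 0.0362 yaw err tool -165.65 F [-1.7 -1.7  2.6] gap 0.0 q [ -9.  25. 102.  -1.  52. 166.]
tool shift [-0.0114  0.0002  0.001 ]
```

View pics/t3.png

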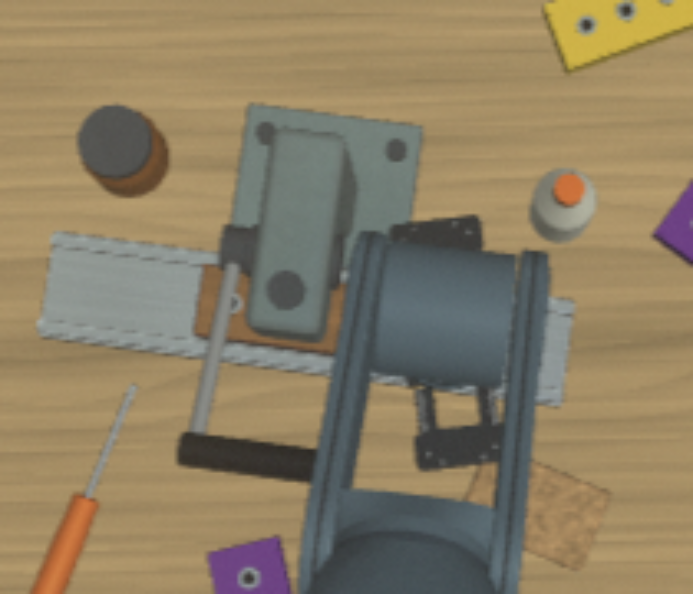

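View pics/s3.png

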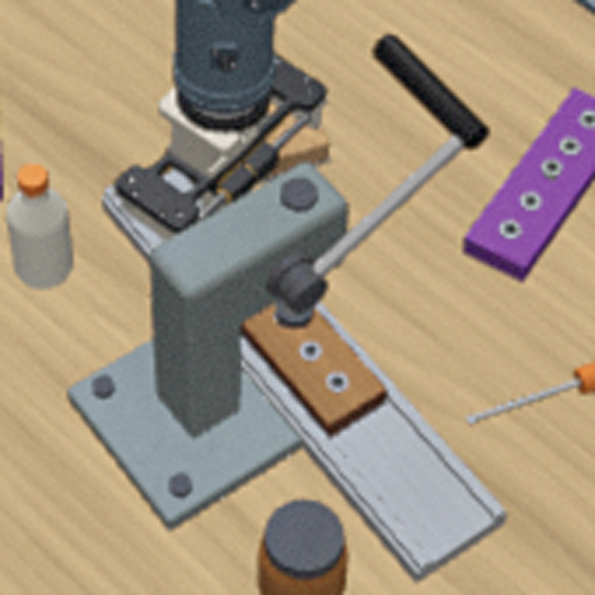

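```bash
python3 -c "
from h import *
for q in [(205,266),(196,334)]:print('top end',pressp(ray('top',(190+q[0]/3.3,160+q[1]/3.3),.044)).round(4))
for n,q,z in [('b2',(311,350),.0455),('b1',(337.5,381.5),.0455),('c',(386,396),.044),('c2',(332,417),.044)]:print(n,pressp(ray('scene',(260+q[0]/3.5,190+q[1]/3.5),z)).round(4))
print('top b1',pressp(ray('top',(190+236/3.3,160+304/3.3),.0455)).round(4))
"
```

```text
top end [0.0286 0.088 ]
top end [-0.028   0.0871]
b2 [-0.0008  0.0275]
b1 [-0.0001  0.0635]
c [-0.0237  0.0959]
c2 [0.0228 0.0862]
top b1 [0.0006 0.0579]
```

Request:
servo_tool --motion '[[[-0.0055, -0.0008, 0], 0, 0], [[-0.0052, -0.0008, 0], 0, 0], [[0, 0, 0], 0, 0], [[0, 0, 0], 0, 0]]'

```text
t: 8.72
tool_pos: [0.5426, 0.0373, 0.036]
tcp_rot: [[0.1, -0.995, 0.011], [-0.995, -0.1, -0.014], [0.015, -0.009, -1.0]]
force: [-0.7, -3.3, 1.9]
finger_gap: 0.006
```

```bash
python3 -c "
from h import *
st();go(-.015,-.14,.036)
im=bot.read_camera('top');cv2.imwrite('pics/t4.png',cv2.resize(im[200:290,220:340,::-1],None,fx=6,fy=6,interpolation=cv2.INTER_CUBIC))
im=bot.read_camera('scene');cv2.imwrite('pics/s4.png',cv2.resize(im[260:340,310:400,::-1],None,fx=7,fy=7,interpolation=cv2.INTER_CUBIC))"
```

```text
t 8.72 press [-0.0162 -0.1111] z 0.036 yaw err tool -165.67 F [-0.7 -3.3  1.9] gap 0.01 q [ -7.  25. 102.  -1.  52. 167.]
tool shift [0.0283 0.006  0.0003]
```

View pics/t4.png

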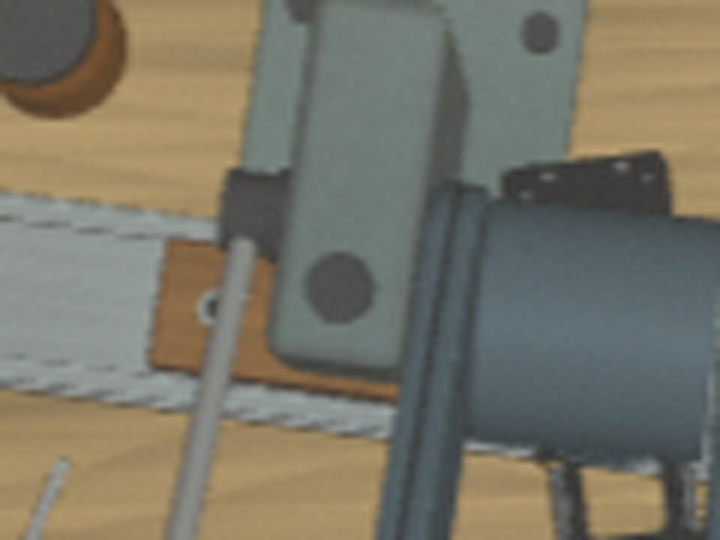

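View pics/s4.png

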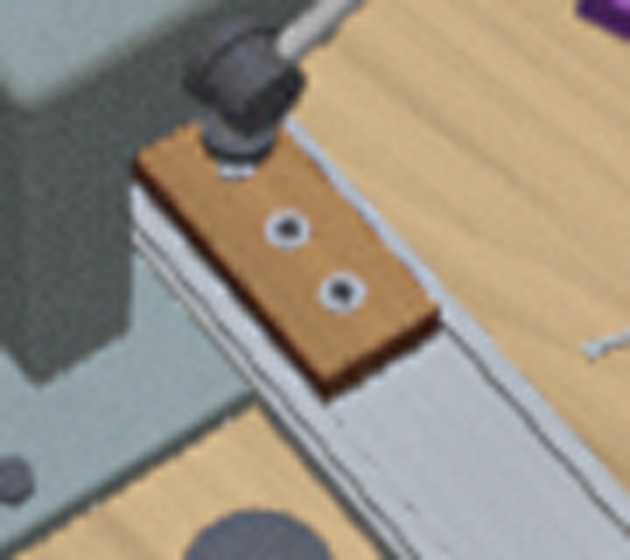

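```bash
python3 -c "
from h import *
for q in [(169,240),(151,366)]:print('top end',pressp(ray('top',(220+q[0]/6,200+q[1]/6),.044)).round(4))
for n,q,z in [('b2',(288,229),.0455),('b1',(342,291),.0455),('c',(438,318),.044),('c2',(325,380),.044)]:print(n,pressp(ray('scene',(310+q[0]/7,260+q[1]/7),z)).round(4))
print('scene bm? ',pressp(ray('scene',(310+236/7,260+158/7),.055)).round(4))
# check scene calibration on known points: bed corner lips seen earlier crop 3.3 at 250,190: (508,487),(428,543) top 
for q in [(510,487),(428,533)]:print('scene lip corner',pressp(ray('scene',(250+q[0]/3.3,190+q[1]/3.3),.028)).round(4))
"
```

```text
top end [0.0288 0.0989]
top end [-0.0289  0.0986]
b2 [-0.0006  0.0385]
b1 [-0.0004  0.074 ]
c [-0.0243  0.1053]
c2 [0.0292 0.1016]
scene bm?  [-0.0001  0.0039]
scene lip corner [-0.0383  0.2272]
scene lip corner [0.042  0.2204]
```

Both views put the middle bushing within about 2 mm of the ram axis (top -1 mm, scene +2 mm). I back off, then lift.

Request:
servo_tool --motion '[[[0.012, 0.002, 0], 0, 0], [[0.02, 0.004, 0], 0, 0], [[0.005, 0, -0.04], 0, 0], [[0, 0, -0.05], 0, 0], [[0, 0, -0.05], 0, 0], [[0, 0, -0.05], 0, 0], [[0, 0, -0.05], 0, 0], [[0, 0, -0.05], 0, 0], [[0, 0, -0.03], 0, 0], [[0, 0, 0], 0, 0]]'

```text
t: 10.07
tool_pos: [0.5346, -0.0012, 0.3626]
tcp_rot: [[0.097, -0.995, 0.003], [-0.995, -0.097, -0.007], [0.007, -0.002, -1.0]]
force: [0.4, -0.2, -0.2]
finger_gap: 0.006
```

```bash
python3 -c "
from h import *
st();go(-.123,-.015,.34)"
```

```text
t 10.07 press [-0.0183 -0.1503] z 0.3626 yaw err tool -165.83 F [ 0.4 -0.2 -0.2] gap 0.01 q [-12.  10.  75.  -0.  95. 163.]
tool shift [-0.157   0.0685  0.0213]
```

Request:
servo_tool --motion '[[[0, 0, 0], -10.4, 0], [[0, 0, 0], -10.4, 0], [[0, 0, 0], -10.4, 0], [[0, 0, 0], -10.4, 0], [[0, 0, 0], -10.4, 0], [[0, 0, 0], -10.4, 0], [[0, 0, 0], -10.4, 0], [[0, 0, 0], -10.4, 0], [[0, 0, 0], -10.4, 0], [[0, 0, 0], -10.4, 0], [[0, 0, 0], -10.4, 0], [[0, 0, 0], -10.4, 0], [[0, 0, 0], -10.4, 0], [[0, 0, 0], -10.4, 0], [[0, 0, 0], -10.4, 0], [[0, 0, 0], -10.0, 0], [[0, 0, 0], 0, 0]]'

```text
t: 12.2
tool_pos: [0.5213, -0.0027, 0.3218]
tcp_rot: [[0.056, 0.997, -0.057], [0.998, -0.055, 0.012], [0.009, -0.058, -0.998]]
force: [0.0, -0.1, 0.6]
finger_gap: 0.003
```

```bash
python3 -c "
from h import *
st();go(-.125,-.015,.35)"
```

```text
t 12.2 press [-0.0312 -0.1538] z 0.3218 yaw err tool 5.42 F [ 0.  -0.1  0.6] gap 0.0 q [-13.  11.  78.  -0.  94.  -9.]
tool shift [ 0.1472 -0.0818 -0.0221]
```

Request:
servo_tool --motion '[[[0, 0, -0.022], 5.0, 0], [[0.037, -0.02, 0], 0, 0], [[0.037, -0.02, 0], 0, 0], [[0.037, -0.02, 0], 0, 0], [[0.03, -0.018, 0], 0, 0], [[0, 0, 0], 0, 0]]'

```text
t: 12.95
tool_pos: [0.4642, 0.1513, 0.3417]
tcp_rot: [[0.174, 0.982, -0.07], [0.985, -0.173, 0.015], [0.003, -0.072, -0.997]]
force: [0.6, -0.7, 0.3]
finger_gap: 0.007
```

```bash
python3 -c "
from h import *
st();go(-.1245,-.012,.285)
im=bot.read_camera('wrist');cv2.imwrite('pics/w5.png',im[:,:,::-1])
im=bot.read_camera('scene');cv2.imwrite('pics/s5.png',cv2.resize(im[120:340,270:470,::-1],None,fx=2.7,fy=2.7))"
```

```text
t 12.95 press [-0.1107 -0.0101] z 0.3417 yaw err tool -1.4 F [ 0.6 -0.7  0.3] gap 0.01 q [ 4.  8. 80.  1. 96. 14.]
tool shift [-0.0024 -0.0097  0.0575]
```

View pics/w5.png

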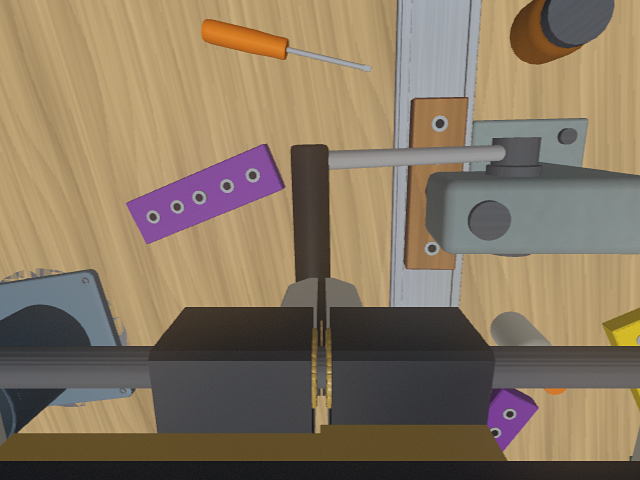

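View pics/s5.png

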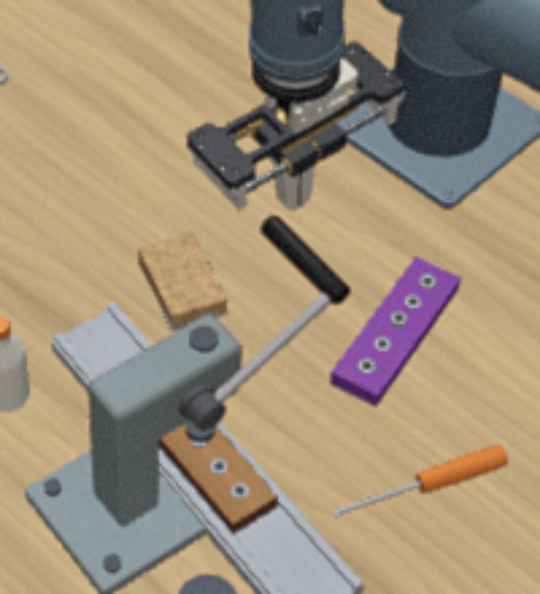

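Request:
servo_tool --motion '[[[-0.001, -0.005, 0.03], 0, 0], [[-0.001, -0.005, 0.027], 0, 0], [[0, 0, 0], 0, 0]]'

```text
t: 13.42
tool_pos: [0.4523, 0.1465, 0.2828]
tcp_rot: [[0.183, 0.981, -0.07], [0.983, -0.183, 0.013], [0.0, -0.072, -0.997]]
force: [0.2, -0.5, 0.4]
finger_gap: 0.003
```

```bash
python3 -c "
from h import *
st();go(-.126,-.012,.266)"
```

```text
t 13.43 press [-0.1218 -0.0166] z 0.2828 yaw err tool -1.96 F [ 0.2 -0.5  0.4] gap 0.0 q [ 4.  7. 88.  1. 88. 14.]
tool shift [ 0.0045 -0.0031  0.0171]
```

Request:
servo_tool --motion '[[[0.001, -0.0022, 0.009], 0, 0], [[0.001, -0.0022, 0.009], 0, 0], [[0, -0.0022, 0.009], 0, 0], [[0, -0.0022, 0.009], 0, 0], [[0, -0.0022, 0.009], 0, 0], [[0, 0, 0], 0, 0]]'

```text
t: 14.18
tool_pos: [0.4389, 0.1501, 0.2398]
tcp_rot: [[0.186, 0.98, -0.068], [0.983, -0.186, 0.013], [0.0, -0.069, -0.998]]
force: [-1.0, -0.2, 3.2]
finger_gap: 0.007
```

```bash
python3 -c "
from h import *
st();go(-.141,-.012,.197)
im=bot.read_camera('wrist');cv2.imwrite('pics/w6.png',im[:,:,::-1])
im=bot.read_camera('scene');cv2.imwrite('pics/s6.png',cv2.resize(im[120:340,270:470,::-1],None,fx=2.7,fy=2.7))"
```

```text
t 14.18 press [-0.1356 -0.015 ] z 0.2398 yaw err tool -2.13 F [-1.  -0.2  3.2] gap 0.01 q [ 4.  7. 94.  1. 82. 15.]
tool shift [ 0.0028 -0.0026  0.0431]
```

View pics/w6.png

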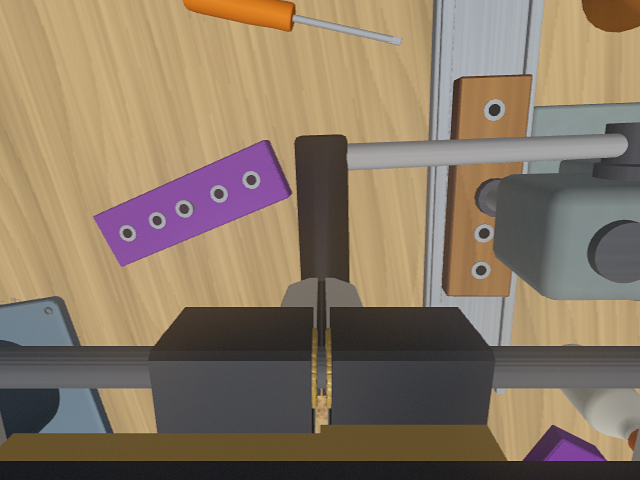

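View pics/s6.png

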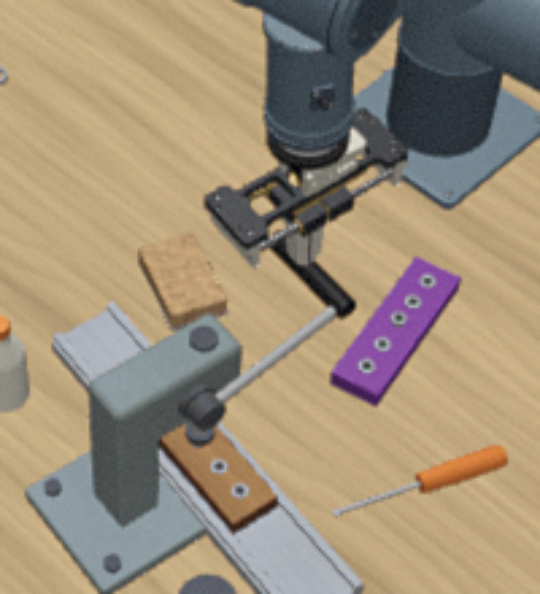

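Contact is on the bar at 3 N, with the lever at about 0.2 rad as predicted. I continue down.

Request:
servo_tool --motion '[[[0.0005, -0.001, 0.009], 0, 0], [[0.0005, -0.0005, 0.009], 0, 0], [[0.0005, -0.0005, 0.009], 0, 0], [[0.0005, -0.0005, 0.009], 0, 0], [[0.0005, 0, 0.009], 0, 0], [[0, 0, 0], 0, 0]]'

```text
t: 15.02
tool_pos: [0.4333, 0.1522, 0.1981]
tcp_rot: [[0.186, 0.98, -0.068], [0.983, -0.185, 0.01], [-0.003, -0.068, -0.998]]
force: [-3.4, -0.2, 6.3]
finger_gap: 0.003
```

```bash
python3 -c "
from h import *
st();go(-.136,-.012,.153)"
```

```text
t 15.03 press [-0.1415 -0.0138] z 0.1981 yaw err tool -2.11 F [-3.4 -0.2  6.3] gap 0.0 q [ 5.  9. 99.  1. 76. 15.]
tool shift [0.0022 0.0085 0.0447]
```

Request:
servo_tool --motion '[[[0, 0.0012, 0.0085], 0, 0], [[0, 0.0012, 0.0085], 0, 0], [[0, 0.0016, 0.0085], 0, 0], [[0, 0.0018, 0.0085], 0, 0], [[0, 0.0018, 0.006], 0, 0], [[0, 0, 0.001], 0, 0]]'

```text
t: 15.78
tool_pos: [0.4351, 0.1522, 0.1636]
tcp_rot: [[0.184, 0.98, -0.071], [0.983, -0.184, 0.011], [-0.002, -0.072, -0.997]]
force: [-3.3, -1.5, 9.2]
finger_gap: 0.008
```

```bash
python3 -c "
from h import *
st();go(-.136,-.012,.152)
im=bot.read_camera('wrist');cv2.imwrite('pics/w7.png',im[:,:,::-1])
im=bot.read_camera('scene');cv2.imwrite('pics/s7.png',cv2.resize(im[120:340,270:470,::-1],None,fx=2.7,fy=2.7))"
```

```text
t 15.78 press [-0.1396 -0.0136] z 0.1636 yaw err tool -2.04 F [-3.3 -1.5  9.2] gap 0.01 q [  5.  11. 101.   1.  72.  15.]
tool shift [0.0017 0.0044 0.0113]
```

View pics/s7.png

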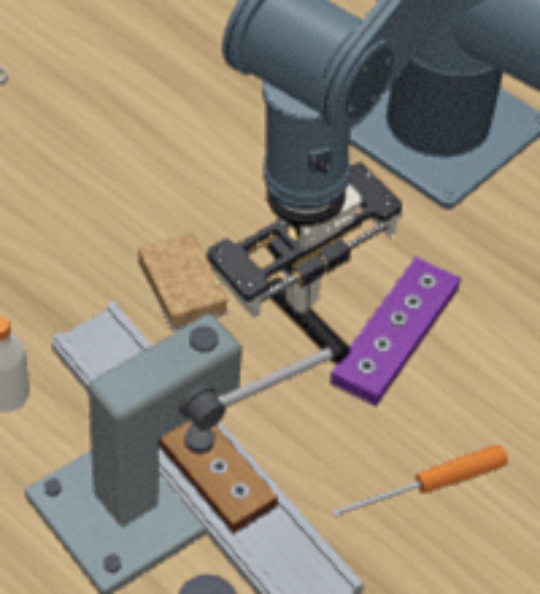

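View pics/w7.png

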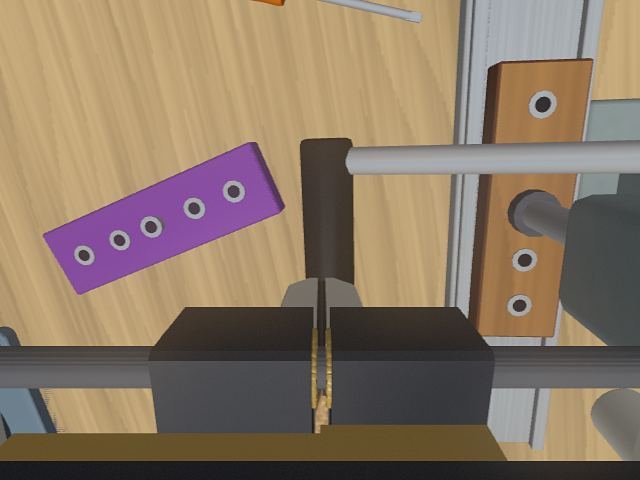

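Request:
servo_tool --motion '[[[0, 0.0015, 0.007], 0, 0], [[0, 0.0015, 0.007], 0, 0], [[0, 0.001, 0.005], 0, 0], [[0, 0, 0.003], 0, 0]]'

```text
t: 16.38
tool_pos: [0.4371, 0.152, 0.1522]
tcp_rot: [[0.183, 0.981, -0.068], [0.983, -0.183, 0.011], [-0.002, -0.069, -0.998]]
force: [-10.1, -1.7, 29.9]
finger_gap: 0.005
```

```bash
python3 -c "
from h import *
st();go(-.136,-.012,.152)"
```

```text
t 16.38 press [-0.1376 -0.0135] z 0.1522 yaw err tool -1.96 F [-10.1  -1.7  29.9] gap 0.0 q [  5.  12. 102.   1.  70.  15.]
tool shift [0.0015 0.0015 0.0001]
```

The force jumped from 9 N to 30 N at about 0.71 rad, so the bushing has bottomed flush. I hold briefly, then ease up in small rows.

Request:
servo_tool --motion '[[[0, 0, 0], 0, 0], [[0, 0, -0.003], 0, 0], [[0, -0.0005, -0.004], 0, 0], [[0, -0.0008, -0.005], 0, 0], [[0, -0.0008, -0.006], 0, 0], [[0, -0.0008, -0.006], 0, 0], [[0, -0.0008, -0.006], 0, 0], [[0, -0.0008, -0.006], 0, 0]]'

```text
t: 17.38
tool_pos: [0.4348, 0.1524, 0.1986]
tcp_rot: [[0.182, 0.981, -0.066], [0.983, -0.182, 0.011], [-0.002, -0.066, -0.998]]
force: [-1.0, -1.7, 4.5]
finger_gap: 0.002
```

```bash
python3 -c "
from h import *
st();go(-.140,-.012,.21);go(-.136,-.012,.239)"
```

```text
t 17.38 press [-0.14   -0.0134] z 0.1986 yaw err tool -1.9 F [-1.  -1.7  4.5] gap 0.0 q [ 5.  9. 99.  1. 76. 15.]
tool shift [ 0.0014 -0.0008 -0.0114]
tool shift [ 0.0015  0.0012 -0.0406]
```

Request:
servo_tool --motion '[[[0, 0, -0.005], 0, 0], [[0, 0, -0.005], 0, 0], [[0, 0, -0.005], 0, 0], [[0, 0, -0.005], 0, 0], [[0, 0.0005, -0.005], 0, 0], [[0, 0.001, -0.005], 0, 0], [[0, 0.001, -0.004], 0, 0]]'

```text
t: 18.25
tool_pos: [0.4422, 0.1513, 0.237]
tcp_rot: [[0.182, 0.981, -0.06], [0.983, -0.182, 0.01], [-0.001, -0.06, -0.998]]
force: [-0.1, -1.0, 3.1]
finger_gap: 0.005
```

```bash
python3 -c "
from h import *
st();go(-.125,-.012,.271)"
```

```text
t 18.25 press [-0.1325 -0.0134] z 0.237 yaw err tool -1.91 F [-0.1 -1.   3.1] gap 0.0 q [ 4.  8. 95.  1. 81. 15.]
tool shift [ 0.0016  0.0054 -0.0344]
```

Request:
servo_tool --motion '[[[0, 0.0008, -0.005], 0, 0], [[0, 0.0008, -0.005], 0, 0], [[0, 0.0008, -0.005], 0, 0], [[0, 0.0008, -0.005], 0, 0], [[0, 0.0008, -0.004], 0, 0], [[0, 0.0008, -0.004], 0, 0], [[0, 0.0008, -0.004], 0, 0], [[0, 0, -0.004], 0, 0]]'

```text
t: 19.25
tool_pos: [0.4506, 0.1503, 0.274]
tcp_rot: [[0.182, 0.981, -0.06], [0.983, -0.182, 0.012], [0.0, -0.061, -0.998]]
force: [-0.5, 0.0, 0.2]
finger_gap: 0.005
```

```bash
python3 -c "
from h import *
st()"
```

```text
t 19.25 press [-0.124  -0.0131] z 0.274 yaw err tool -1.9 F [-0.5  0.   0.2] gap 0.0 q [ 4.  7. 90.  1. 86. 15.]
```

Now clear upward and look from both sides.

Request:
servo_tool --motion '[[[0, 0, -0.02], 0, 0], [[0, 0, -0.03], 0, 0], [[-0.02, -0.03, -0.02], 0, 0], [[-0.03, -0.04, -0.01], 0, 0], [[-0.03, -0.04, 0], 0, 0], [[-0.03, -0.03, 0], 0, 0], [[0, 0, 0], 0, 0]]'

```text
t: 20.12
tool_pos: [0.2908, 0.0654, 0.3645]
tcp_rot: [[0.181, 0.981, -0.069], [0.984, -0.18, 0.011], [-0.002, -0.07, -0.998]]
force: [-0.1, 0.6, -0.9]
finger_gap: 0.005
```

```bash
python3 -c "
from h import *
st()
im=bot.read_camera('top');cv2.imwrite('pics/t8.png',cv2.resize(im[160:340,190:400,::-1],None,fx=3.3,fy=3.3))
im=bot.read_camera('scene');cv2.imwrite('pics/s8.png',cv2.resize(im[230:350,290:420,::-1],None,fx=5,fy=5,interpolation=cv2.INTER_CUBIC))
im=bot.read_camera('wrist');cv2.imwrite('pics/w8.png',im[:,:,::-1])"
```

```text
t 20.12 press [-0.2693 -0.1209] z 0.3645 yaw err tool -1.81 F [-0.1  0.6 -0.9] gap 0.0 q [ -9. -14.  97.  -0. 101.   1.]
```

View pics/t8.png

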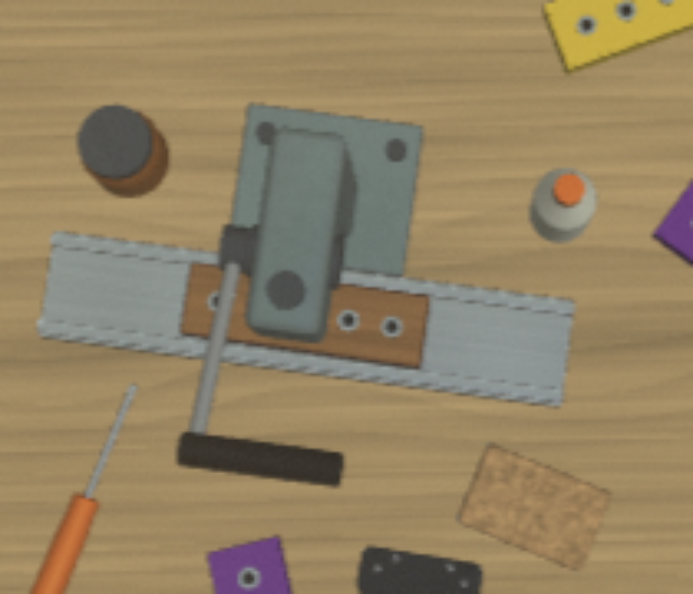

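View pics/s8.png

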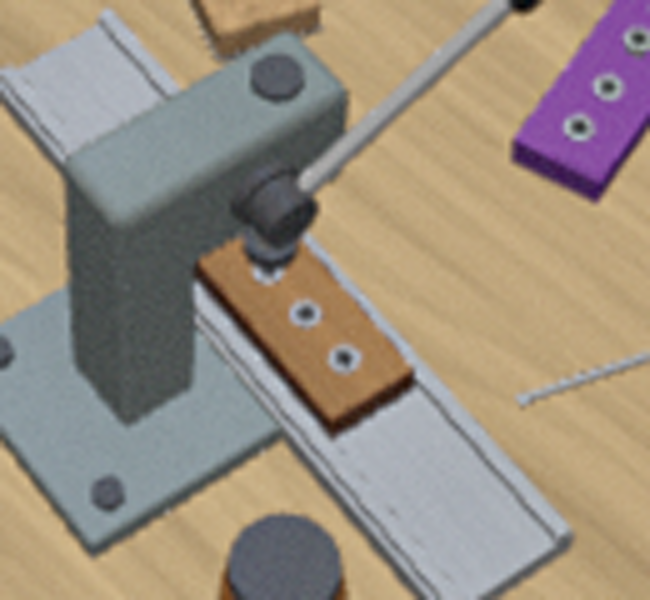

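View pics/w8.png

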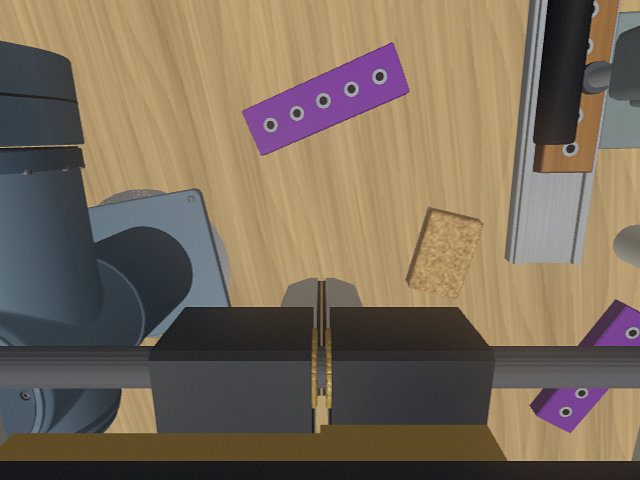

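```bash
python3 -c "
from h import *
im=bot.read_camera('scene')
b=cv2.resize(im[260:340,310:400,::-1],None,fx=7,fy=7,interpolation=cv2.INTER_CUBIC)
a=cv2.imread('pics/s4.png')
o=np.hstack([x[100:350,120:400] for x in (a,b)]);cv2.imwrite('pics/cmp.png',cv2.resize(o,None,fx=1.4,fy=1.4))
for q in [(306,313),(345,357)]:print(pressp(ray('scene',(290+q[0]/5,230+q[1]/5),.0455)).round(4))
for q in [(189,264),(181,334),(429,294),(421,367)]:print('top corner',pressp(ray('top',(190+q[0]/3.3,160+q[1]/3.3),.044)).round(4))
for q in [(348,320,),(392,327)]:print('top b4,b5',pressp(ray('top',(190+q[0]/3.3,160+q[1]/3.3),.0455)).round(4))
for q in [(180,449),(342,471)]:print('handle',pressp(ray('top',(190+q[0]/3.3,160+q[1]/3.3),.262)).round(4))
"
```

```text
[-0.001   0.0382]
[-0.0011  0.0738]
top corner [0.0285 0.1013]
top corner [-0.0296  0.0993]
top corner [ 0.0297 -0.098 ]
top corner [-0.0308 -0.0994]
top b4,b5 [-0.0004 -0.035 ]
top b4,b5 [-0.0014 -0.0716]
handle [-0.1243  0.0556]
handle [-0.1247 -0.0585]
```

View pics/cmp.png

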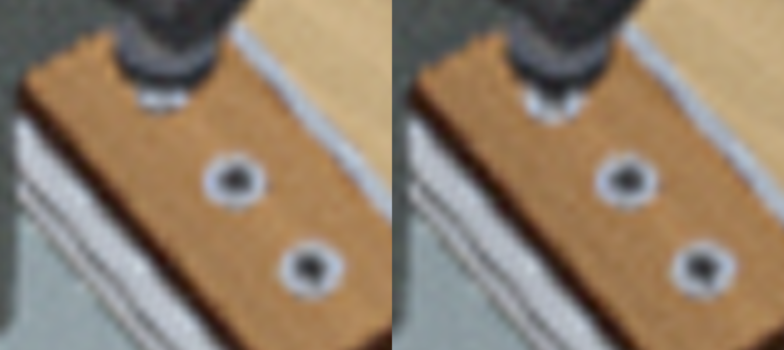

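After pressing, the flange's lower edge (row 122) lines up with its flush neighbours; before, it was at row 108. The bushing is at y ≈ +1 mm, the lever is at rest and the tool is free.

```bash
python3 -c "
from h import *
st();print(bot.hand_in())"
```

```text
t 20.32 press [-0.267  -0.1198] z 0.3639 yaw err tool -1.68 F [1.6 0.6 0.4] gap 0.0 q [ -9. -13.  97.   0. 101.   1.]
the job is handed in; nothing more can be done
None
```

I slid the headstock about 62 mm along the bed, pressed the middle bushing flush, eased the lever back to rest, and handed in at 20.3 s. `hand_in` reports no verdict, so what follows is from my own last checks.

- **Position:** the middle bushing is within about 2 mm of the ram axis along the bed. The top view put it at about +1 mm and the scene view at about +2 mm.
- **Pressing:** the handle force rose from 9 N to 30 N at about 0.71 rad, so the bushing had bottomed. Afterwards its flange lined up with its flush neighbours in the scene view. The ram foot hides part of it, so I judged this from the visible lower edge.
- **Lever:** I eased it up at about 0.3 rad/s by the tool's motion, and the handle is back at its starting position.
- **Surroundings:** the glue, jar, sanding block and screwdriver look unmoved in the close-ups. I did not look at the mallet, spanner and tape again, but the arm did not work near them. The gripper is clear of everything.
- **Unexpected:** long tool turns made the tool drift by up to about 40 mm and tilt by up to about 4°. I corrected the position before each contact and left the tilt, which did no harm.

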